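# Set and lock the spring-loaded support post

### The arm

A 6-joint arm with a two-finger parallel gripper is mounted at the origin on the work surface. World frame = base frame: x ahead of the robot, y to its left, z up, the work surface at z = 0. Lengths are in mm, angles in rad, forces in N, time in s.
With the tool pointing down it reaches from about 275 to 750 mm from the base axis. Payload 10.2 kg.
Tool frame: the origin (TCP) lies at the very end of the fingers, on their centre line; the grasp point (between the pads) lies 19 mm behind it (ctrl.pinch_z is the distance from the TCP to the grasp point, in mm); y points along the fingers, z is the direction in which the jaws open and shut, and the axes are right-handed (so a half turn about y gives the same grasp; the last joint's range is limited). The gripper opens to 85 mm and grips with 20 to 120 N. Pads are 22 mm wide; open, the fingers measure 114 mm over their backs; the gripper's body (76 mm by 85 mm) begins 54 mm behind the grasp point. The pads swing forward as they close: fully open they stand 13 mm farther back than shut.
Start: joints at [-1.465, 0.313, 1.498, -0, 1.331, -0.223], TCP at [169.514, -496.887, 231.294] pointing down, gripper open.
Joint ranges: [-2.94, 2.94], [-0.97, 2.17], [0.19, 2.56], [-1.23, 4.37], [0.02, 3.11], [-2.88, 2.88]. Speed limits (rad/s): [2.39, 2.39, 3.01, 3.14, 3.14, 3.14].

### API

Orientations are given as a unit quaternion [w, x, y, z].
In Python, from rig import sense, eyes, ctrl gives the robot as it stands. The module is installed in compiled form; this text tells all that it offers.
- The arm moves only by the shell command python3 -m handwheel 'ROWS' [FORCE]. ROWS is JSON, a list of rows, each an object of numbers: "grip": the finger opening in mm, from 0 to 85.4; "tx", "ty", "tz": the shift along the tool's x, y, z in mm; "wx", "wy", "wz": the turn, a rotation vector about the tool's x, y, z in rad. In form: [{"grip": .., "tx": .., "ty": .., "tz": .., "wx": .., "wy": .., "wz": ..}, ...]. A call has 1 to 10 rows; each row shifts and turns the commanded pose from where the row before left it, along the tool's axes as they then stand; what a row does not reach is not made up. A row lasts 1/12 s, in which the tool goes at most 41.7 mm and 7.16 degrees, less where a joint would pass 70% of its speed; a pose out of reach is approached as far as the arm can. A call is refused whole if a number of a shift passes 41.7 or a number of a turn 0.125, either way. A call with a gripper value outside its range is refused whole. The fingers move at their own pace and stop on an object; FORCE is the grip in N (left out, the last holds). Time passes only in rows, so rows that do not move let the fingers close. It gives the time, the measured TCP pose, the force and the opening at its end, in the units of the state.
- sense(): the state, without advancing time (a new reading comes with each control period).
- eyes.capture(name): name is "scene" or "side" or "wrist"; returns a dict with "pixels" (480x640x3 uint8, red, green, blue), "mtx" (3x3 intrinsics, pixels), "dist" ([k1, k2, p1, p2, k3] as OpenCV has them; the pictures are not rectified), "R" (3x3) and "t" (3): a world point X has camera coordinates R X + t. Camera axes: x right, y down, z forward; pixel columns grow to the right and rows downward; lengths in mm; the calibration is good to about 2 mm. A picture is of the moment at which its call begins. There is no depth.
- ctrl.finish_job(): hands the job in, once; it reports no verdict.
The state is a dict: "time_s": time; "joints": joint angles; "dq": joint speeds; "tau": joint torques, N m; "eef_pos": TCP position; "ee_rot": TCP orientation; "force": force on the tool from outside, world axes, zero at the start; "wrist_torque": the same for the moment, N m; "grip_width": opening from 0.0 (shut) to 1.0 (fully open).
Only numpy, scipy, OpenCV 4.12 (cv2) and the standard library are available. Lean on these libraries where they do the work, as an engineer would, in place of code of your own. Each camera call takes 0.05 s, during which the arm holds its last target.

### The job

The support stand on the porch ledge has its cam lever open and its spring has pushed the post right up. Grip the post and push it down until the top face of the locking ring lies between the two close-set engraved rings on the post, and while you hold it there swing the cam lever clockwise (seen from above) fully home against its stop. Finish while still holding the post gripped at that height with the lever shut (do not let go), and leave the other things on the ledge where they are.

Things in the scene. Friction and masses are not known exactly. Their poses are not given: they have to be found in the camera images.
- stand: Support stand screwed to the ledge: round cast foot 120 mm across, grey outer tube 37 mm, dark lock housing 49 mm, on top an aluminium locking ring 48 mm across, its top face 122 mm above the ledge. Origin under its centre, z up along the post's axis; its x axis is where the lever points when shut. Two dark stop lugs, lower than the ring's top, end the lever's travel.
- ring_top (a point): Centre of the locking ring's top face, on the post's axis, 122 mm above the ledge. The post passes up through it.
- post: Sliding post: upright round aluminium bar 28 mm across, topmost 12 mm a flush black rubber cap. Origin on its axis midway between the two close-set rings; its top is 63 mm above that. Gripped with the fingertips 10 to 15 mm above the origin, the fingers clear the locking ring at the mark and stand beside the lever. It turns freely about its axis, which does not matter.
- mark (a point): Point on the post's axis midway between the two close-set dark engraved rings, which are 10 mm apart (each 2 mm wide); level with ring_top is the wanted height. A third, single ring 25 mm below this point is another setting, not the one wanted.
- height (a joint): Height in m of the midpoint of the two close-set rings above the locking ring's top face: 0 is the wanted height, negative is too low; travel -0.020 to 0.045. A spring pushes the post up to 0.045 unless held: pushing down takes about 5 N at the top, 8 N at the mark. The cam's bite alone does not stop the spring, so the grip must stay.
- cam (a joint): Angle of the cam lever in rad: 0 is fully home (against its stop, pointing along the stand's x axis); grows counterclockwise seen from above, to 1.3; starts between 0.6 and 1.0. It turns about the post's axis, stays where it is left, and takes about 0.1 N m to turn (5 N pushed 20 mm from the axis).
- lever_tip (a point): Top centre of the black thumb barrel (16 mm across, 40 tall) at the lever's end, 68 mm from the post's axis, 28 mm above ring_top. The lever is an upright aluminium blade 9 mm thick running straight out from 20 to 66 mm from the axis, its upper edge 24 mm above ring_top: a finger gripping the post low down meets the blade's side and pushes it round as the gripper turns about the post.
- bowl: White ceramic bowl, 116 mm across, 48 mm high, empty, about 160 mm to the side of the stand. Origin under its centre.
- wrench: Flat steel cone wrench, 200 mm long, 29 mm wide, 4 mm thick, lying crosswise between stand and robot. Origin under its centre.
- oiler: Small white plastic oil bottle, upright, 42 mm across, 100 mm high, beside the stand. Origin under its centre.
- tray: Red plastic parts tray with clip-on lid, shut, 195 x 118 x 50 mm, at the right. Origin under its centre.
- mallet: Black rubber-tipped mallet lying down, head 110 mm long and 54 mm across, handle 260 mm towards the robot, at the left. Origin under the head.
- cage: Aluminium rod bottle cage lying on its mounting strip, 130 mm long, 80 mm across, at the far side. Origin under the strip.
- hub: Bare steel wheel hub standing on its flange, 58 mm across, 90 mm high, at the far side. Origin under its centre.
There are look-alikes about, which are no part of the job. What is shaped like the stand but orange or purple is not meant.

How it is judged (in metres and radians):
On the way, in this order (a step that is already met when the one before it is completed fails the run):
1. the post is gripped and held with the locking ring's top face between the two close-set rings, the lever still open (value of joint height between -0.006 and 0.006 m and value of joint cam above 0.35 rad and contact force between the fingers and post above 5 N), for 0.2 s.
2. the lever is fully home while the post is held at the mark (value of joint height between -0.006 and 0.006 m and value of joint cam below 0.08 rad and contact force between the fingers and post above 5 N), for 0.2 s.
At the end, for the whole second after the job is handed in: The post is still gripped by the fingers (more than 5 N) against its spring, the middle of the two close-set rings is within 6 mm of the locking ring's top face, and the lever is within 0.08 rad of its closed stop (all of step 2); the arm keeps its last pose, push and grip.
It fails at once if the lever is driven shut (under 0.3 rad) while the post is not held at its mark (more than 10 mm off) (value of joint cam below 0.3 rad and (value of joint height above 0.01 m or value of joint height below -0.01 m)).
It fails at once if another thing on the ledge is moved by more than 25 mm (distance of any of bowl, wrench, oiler, tray, mallet, cage, hub from where it was at the start of the episode above 0.025 m).
It also fails if it takes over 42 s, if anything falls off the work surface, if the arm or the gripper's body presses on something with over 40 N, if the wrist force passes 120 N, or if a joint passes its speed limit or range.

## Working session

There is one attempt and no reset: what is moved stays moved. The work goes in short steps, Python scripts to look and compute and a shell command to move; the robot and the scene stay as the last step left them, time stands still between calls to the robot, and variables do not carry over. Pictures are saved under pics/ and viewed, and the job is handed in when it is done.

```bash
mkdir -p pics; python3 - <<'E'
from rig import sense, eyes, ctrl
import cv2
print(sense(), ctrl.pinch_z)
for n in ("scene","side","wrist"):
    c=eyes.capture(n); cv2.imwrite(f"pics/{n}0.png",c["pixels"][:,:,::-1])
    print(n,c["mtx"],c["dist"],c["R"],c["t"])
E
```

```text
{'time_s': 0.0, 'joints': array([-1.46539329e+00,  3.13441378e-01,  1.49844389e+00,  5.14967018e-05,
        1.33097810e+00, -2.23388777e-01]), 'dq': array([-0.00106745,  0.00042484, -0.00240841,  0.00061861, -0.00027512,
       -0.00053065]), 'tau': array([ 1.00946470e-04, -4.12269688e+01, -2.59741491e+01, -1.97721674e-04,
        4.13898902e-03, -2.40404825e-05]), 'eef_pos': array([ 169.50171448, -496.61871173,  230.73692114]), 'ee_rot': array([ 0.1157624 , -0.11567412,  0.69802115, -0.69712627]), 'force': array([ 0.51812554, -0.29873502, -0.53225626]), 'wrist_torque': array([ 0.01755999, -0.05279536, -0.01965646]), 'grip_width': 0.9978034815644673} 18.700000000000003
scene [[511.74781871   0.         313.72479639]
 [  0.         511.74781871 240.48108388]
 [  0.           0.           1.        ]] [-0.08551648  0.          0.          0.          0.        ] [[ 0.43785503  0.89903218  0.00490984]
 [ 0.687202   -0.33115628 -0.64659797]
 [-0.57968646  0.28649022 -0.76281516]] [-272.15439348 -310.42630985 1469.27553532]
side [[585.9877523    0.         319.14156475]
 [  0.         585.9877523  231.25958704]
 [  0.           0.           1.        ]] [-0.10383891  0.          0.          0.          0.        ] [[ 0.99668197 -0.0811083  -0.006819  ]
 [-0.06492128 -0.74164013 -0.66764897]
 [ 0.04909463  0.66587638 -0.744445  ]] [-544.67800498  118.31629725 1685.09526609]
wrist [[407.9537036    0.         319.11800563]
 [  0.         407.9537036  236.16531004]
 [  0.           0.           1.        ]] [-0.02475422  0.          0.          0.          0.        ] [[ 0.32278014 -0.94647215 -0.00185526]
 [-0.90033123 -0.30764787  0.30782539]
 [-0.29191892 -0.09768957 -0.95144106]] [-524.0214676   -41.0190061   380.12705092]
```

View pics/scene0.png

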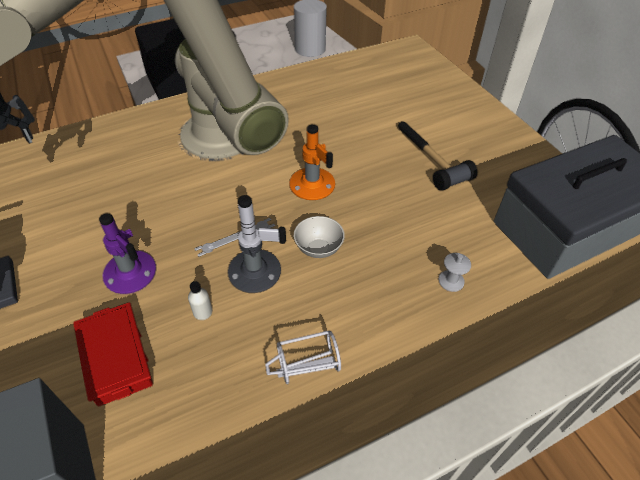

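View pics/side0.png

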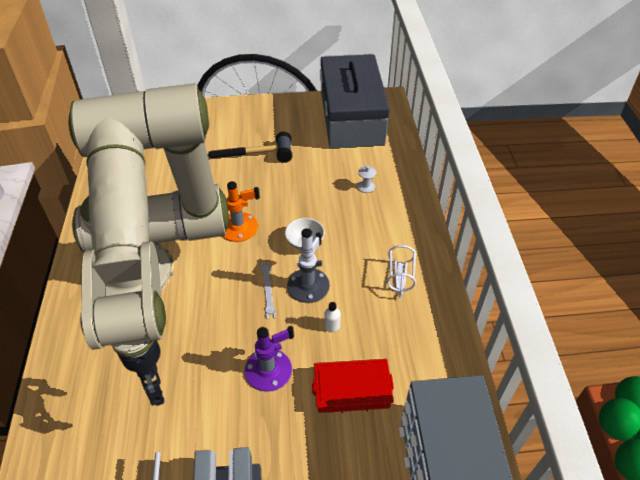

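View pics/wrist0.png

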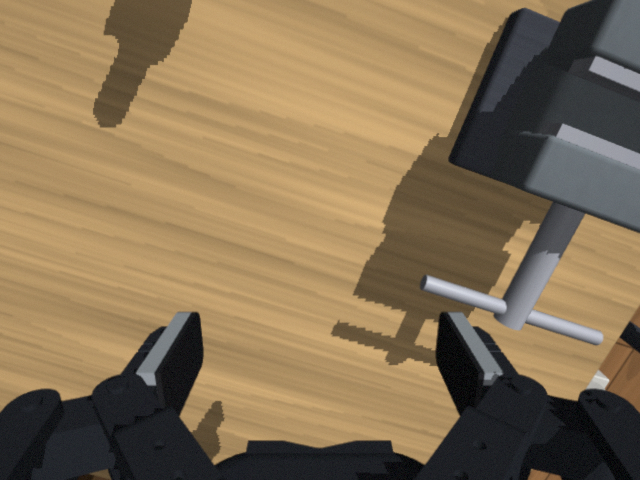

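The aluminium stand shows its cap at scene (245,202) and side (307,233), and its lever barrel at scene (282,235) and side (317,240). I'll zoom in to get precise pixels.

```bash
python3 - <<'E'
import cv2,numpy as np
a=cv2.imread("pics/scene0.png")[185:305,190:310]; b=cv2.imread("pics/side0.png")[220:310,265:355]
a=cv2.resize(a,(600,600),interpolation=cv2.INTER_CUBIC)
cv2.imwrite("pics/za.png",a)
b=cv2.resize(b,(600,600),interpolation=cv2.INTER_CUBIC)
cv2.imwrite("pics/zb.png",b)
E
```

```text
(no output)
```

View pics/za.png

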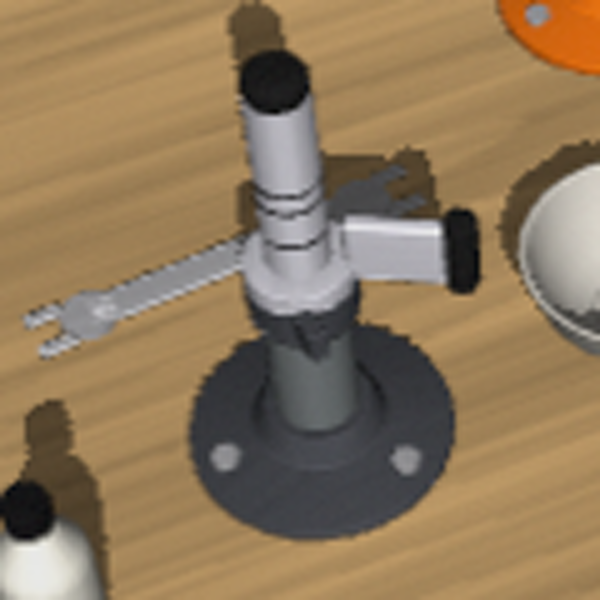

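View pics/zb.png

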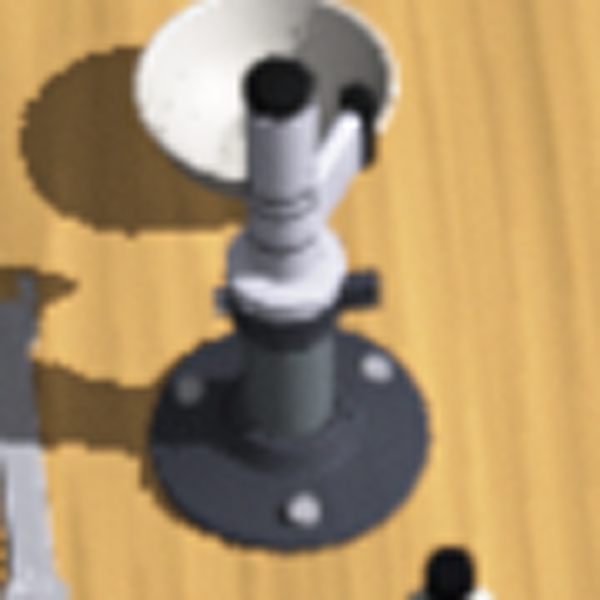

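```bash
cat > h.py <<'E'
import numpy as np,cv2
from rig import eyes,sense
def ray(c,uv):
    p=cv2.undistortPoints(np.array([[uv]],float),np.array(c["mtx"]),np.array(c["dist"]))[0,0]
    R=np.array(c["R"]);t=np.array(c["t"]);d=R.T@np.array([*p,1]);return -R.T@t,d/np.linalg.norm(d)
def plane(c,uv,z):
    o,d=ray(c,uv);return o+d*(z-o[2])/d[2]
def tri(c1,u1,c2,u2):
    o1,d1=ray(c1,u1);o2,d2=ray(c2,u2)
    s=np.linalg.lstsq(np.c_[d1,-d2],o2-o1,rcond=None)[0]
    a=o1+s[0]*d1;b=o2+s[1]*d2;return (a+b)/2,np.linalg.norm(a-b)
def proj(c,X):
    return cv2.projectPoints(np.array(X,float).reshape(-1,1,3),cv2.Rodrigues(np.array(c["R"]))[0],np.array(c["t"]),np.array(c["mtx"]),np.array(c["dist"]))[0].reshape(-1,2)
E
python3 - <<'E'
from h import *
np.set_printoptions(precision=1,suppress=True)
s=eyes.capture("scene");d=eyes.capture("side")
for n,a,b,z in (("cap",(244,199.8),(306.6,231.6),230),("barrel",(281.8,228.8),(318.1,234.1),150)):
    print(n,tri(s,a,d,b),plane(s,a,z),plane(d,b,z))
# foot by dark mask
for c,n,box in ((s,"sc",(225,250,285,295)),(d,"si",(285,267,332,305))):
    im=c["pixels"].astype(int);m=(im.max(2)<95)&(im[...,2]>=im[...,0]-2)&(im.max(2)>25)
    mm=np.zeros_like(m);x0,y0,x1,y1=box;mm[y0:y1,x0:x1]=m[y0:y1,x0:x1]
    k,_=cv2.findContours(mm.astype(np.uint8),0,1);k=max(k,key=cv2.contourArea)
    print(n,cv2.boundingRect(k))
# foot extremes: scene left/right/bottom; via zoom: L(190,425) R(455,420) B(322,538); side L(150,435) R(430,432) B(290,550)
print(plane(s,(190+190/5,185+423/5),3),plane(s,(190+455/5,185+423/5),3))
print(plane(d,(265+150/6.67,220+435/6.67),3),plane(d,(265+430/6.67,220+435/6.67),3))
E
```

```text
cap (array([509.1, -93.8, 229.7]), np.float64(1.3779201666607077)) [510.1 -94.4 230. ] [508.8 -93.2 230. ]
barrel (array([542.1, -33.6, 150. ]), np.float64(0.5059435692440611)) [542.3 -33.8 150. ] [542.  -33.3 150. ]
sc (228, 250, 53, 42)
si (288, 267, 41, 35)
[ 479.8 -145.3    3. ] [531.4 -37.8   3. ]
[450.1 -87.3   3. ] [567.7 -97.4   3. ]
```

```bash
cat >> h.py <<'E'
from scipy.spatial.transform import Rotation as Ro
def tool():
    s=sense();q=s["ee_rot"];R=Ro.from_quat([q[1],q[2],q[3],q[0]]).as_matrix();return s,R
def go(X):
    s,R=tool();print("t",s["time_s"],"pos",s["eef_pos"],"F",s["force"],"grip",s["grip_width"]*85.4,"q6",s["joints"][5])
    print("yaw z",np.degrees(np.arctan2(R[1,2],R[0,2])),"down",R[:,1],"tool delta",R.T@(np.array(X)-s["eef_pos"]))
E
python3 - <<'E'
from h import *
np.set_printoptions(precision=2,suppress=True)
go([509,-94,310]);s,R=tool();print(R, s["joints"])
E
```

```text
t 0.25 pos [ 169.45 -496.79  231.05] F [ 0.04 -0.02  0.14] grip 85.26420834877405 q6 -0.2233801514072607
yaw z -71.1666652374471 down [-0.  0. -1.] tool delta [-451.4   -78.75 -271.65]
[[-0.95 -0.    0.32]
 [-0.32  0.   -0.95]
 [-0.   -1.   -0.  ]] [-1.47  0.31  1.5  -0.    1.33 -0.22]
```

```bash
python3 -m handwheel '[{"ty":-40,"grip":70},{"ty":-39,"grip":70},{"tx":-32,"tz":-19,"grip":70},{"tx":-32,"tz":-19,"grip":70},{"tx":-32,"tz":-19,"grip":70},{"tx":-32,"tz":-19,"grip":70},{"tx":-32,"tz":-19,"grip":70},{"tx":-32,"tz":-19,"grip":70},{"tx":-32,"tz":-19,"grip":70},{"tx":-32,"tz":-19,"grip":70}]' 40
python3 - <<'E'
from h import *
np.set_printoptions(precision=2,suppress=True)
go([509,-94,310])
E
```

```text
t 0.25 pos [ 169.45 -496.79  231.05] F [ 0.04 -0.02  0.14] grip 85.26420834877405 q6 -0.2233801514072607
yaw z -71.1666652374471 down [-0.  0. -1.] tool delta [-451.4   -78.75 -271.65]invalid input
```

```bash
python3 -m handwheel '[{"grip":70,"tx":0,"ty":-40,"tz":0,"wx":0,"wy":0,"wz":0},{"grip":70,"tx":0,"ty":-39,"tz":0,"wx":0,"wy":0,"wz":0},{"grip":70,"tx":-32,"ty":0,"tz":-19,"wx":0,"wy":0,"wz":0},{"grip":70,"tx":-32,"ty":0,"tz":-19,"wx":0,"wy":0,"wz":0},{"grip":70,"tx":-32,"ty":0,"tz":-19,"wx":0,"wy":0,"wz":0},{"grip":70,"tx":-32,"ty":0,"tz":-19,"wx":0,"wy":0,"wz":0},{"grip":70,"tx":-32,"ty":0,"tz":-19,"wx":0,"wy":0,"wz":0},{"grip":70,"tx":-32,"ty":0,"tz":-19,"wx":0,"wy":0,"wz":0},{"grip":70,"tx":-32,"ty":0,"tz":-19,"wx":0,"wy":0,"wz":0}]' 40
python3 - <<'E'
from h import *
np.set_printoptions(precision=2,suppress=True)
go([509,-94,310])
E
```

```text
time_s: 1.0
eef_pos: [339.3, -297.1, 310.4]
ee_rot: [-0.116, 0.116, -0.698, 0.698]
force: [0.6, 0.2, -0.0]
grip_width: 0.819
t 1.0 pos [ 339.34 -297.06  310.36] F [ 0.6   0.23 -0.01] grip 69.92717482103397 q6 0.2623613717042457
yaw z -71.17686245632633 down [ 0. -0. -1.] tool delta [-226.1     0.36 -137.46]
```

```bash
python3 -m handwheel '[{"grip":70,"tx":-32,"ty":0,"tz":-19.5,"wx":0,"wy":0,"wz":0},{"grip":70,"tx":-32,"ty":0,"tz":-19.5,"wx":0,"wy":0,"wz":0},{"grip":70,"tx":-32,"ty":0,"tz":-19.5,"wx":0,"wy":0,"wz":0},{"grip":70,"tx":-32,"ty":0,"tz":-19.5,"wx":0,"wy":0,"wz":0},{"grip":70,"tx":-32,"ty":0,"tz":-19.5,"wx":0,"wy":0,"wz":0},{"grip":70,"tx":-32,"ty":0,"tz":-19.5,"wx":0,"wy":0,"wz":0},{"grip":70,"tx":-32,"ty":0,"tz":-19.5,"wx":0,"wy":0,"wz":0},{"grip":70,"tx":0,"ty":0,"tz":0,"wx":0,"wy":0,"wz":0}]' 40
python3 - <<'E'
from h import *
np.set_printoptions(precision=2,suppress=True)
go([509,-94,310])
w=eyes.capture("wrist");cv2.imwrite("pics/w1.png",w["pixels"][:,:,::-1])
c=[509,-94,230]
print(proj(w,[c,[542,-33.5,150],[509,-94,122]]))
E
```

```text
time_s: 1.67
eef_pos: [508.8, -92.7, 309.8]
ee_rot: [0.118, -0.117, 0.698, -0.697]
force: [0.0, 0.9, -0.1]
grip_width: 0.82
t 1.6667 pos [508.84 -92.69 309.77] F [ 0.    0.92 -0.14] grip 70.02965359699174 q6 0.8288033973762903
yaw z -70.85627683618158 down [ 0.  0. -1.] tool delta [ 0.28 -0.23  1.29]
[[322.19 246.52]
 [258.08 143.79]
 [321.54 203.36]]
```

View pics/w1.png

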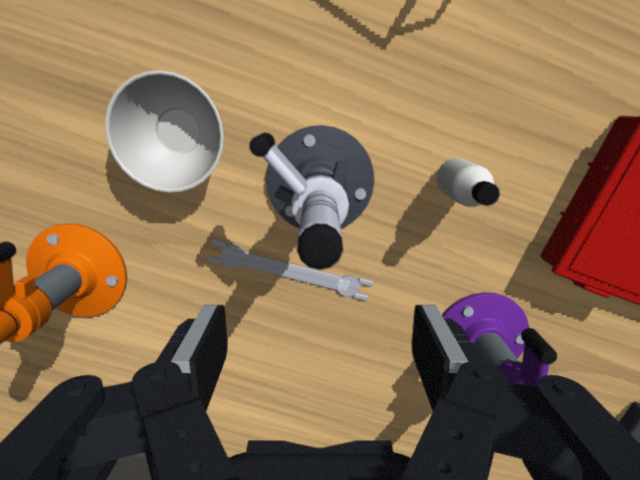

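Wrist view: the cap is at (320,246), predicted (322,246). The lever goes up-left to its barrel at (262,145), and the left finger stands counterclockwise of it as planned. I'll descend.

```bash
python3 -m handwheel '[{"grip":70,"tx":0,"ty":33,"tz":0.5,"wx":0,"wy":0,"wz":0},{"grip":70,"tx":0,"ty":33,"tz":0,"wx":0,"wy":0,"wz":0},{"grip":70,"tx":0,"ty":33,"tz":0,"wx":0,"wy":0,"wz":0},{"grip":70,"tx":0,"ty":32,"tz":0,"wx":0,"wy":0,"wz":0},{"grip":70,"tx":0,"ty":0,"tz":0,"wx":0,"wy":0,"wz":0},{"grip":70,"tx":0,"ty":0,"tz":0,"wx":0,"wy":0,"wz":0}]' 60
python3 - <<'E'
from h import *
np.set_printoptions(precision=2,suppress=True)
go([509,-94,179])
for n in ("wrist","side","scene"):
    w=eyes.capture(n);cv2.imwrite(f"pics/{n}2.png",w["pixels"][:,:,::-1])
a=cv2.imread("pics/scene2.png")[165:305,180:320];b=cv2.imread("pics/side2.png")[180:320,240:380]
cv2.imwrite("pics/z2.png",np.hstack([cv2.resize(x,(400,400),interpolation=2) for x in (a,b)]))
E
```

```text
time_s: 2.22
eef_pos: [506.1, -98.2, 179.3]
ee_rot: [0.115, -0.116, 0.698, -0.697]
force: [0.8, -0.9, 1.0]
grip_width: 0.82
t 2.2167 pos [506.09 -98.18 179.32] F [ 0.78 -0.92  0.95] grip 70.02935748271466 q6 0.8238521495156218
yaw z -71.21252261390528 down [-0.  0. -1.] tool delta [-4.1   0.32 -3.02]
```

View pics/z2.png

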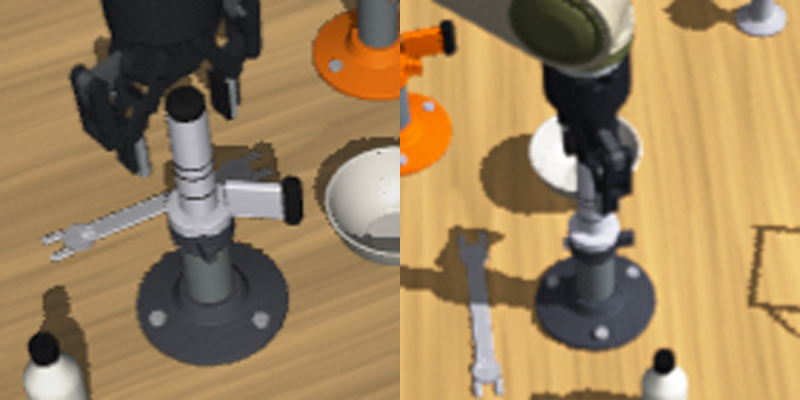

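View pics/wrist2.png

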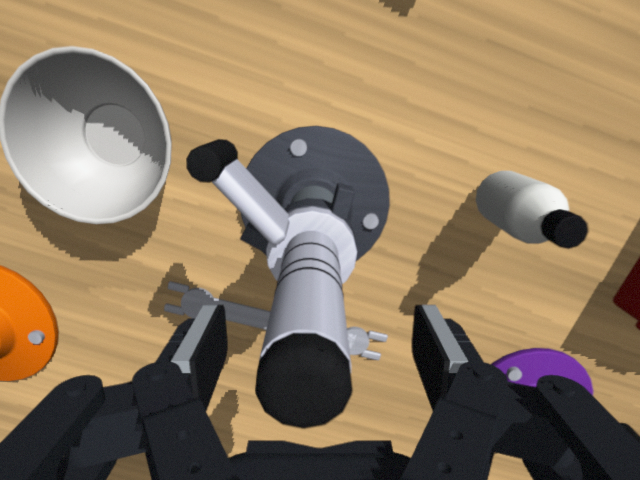

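```bash
python3 - <<'E'
from h import *
np.set_printoptions(precision=2,suppress=True)
w=eyes.capture("wrist")
im=w["pixels"].astype(int)
m=((im.max(2)<60)).astype(np.uint8);m[:, :235]=0;m[:,370:]=0;m[:325]=0;m[430:]=0
k,_=cv2.findContours(m,0,1);k=max(k,key=cv2.contourArea);print(cv2.boundingRect(k),cv2.fitEllipse(k))
for z in(230,224):print(plane(w,(304,380),z))
print(plane(w,(212,157),150), plane(w,(321,222),122))
go([508.5,-93.5,179])
E
```

```text
(255, 333, 94, 91) ((301.74615478515625, 378.02880859375), (91.1800537109375, 92.91879272460938), 86.24626922607422)
[511.48 -92.17 230.  ]
[507.07 -93.4  224.  ]
[546.59 -36.85 150.  ] [526.95 -92.53 122.  ]
t 2.4167 pos [507.45 -98.23 181.45] F [ 0.22  0.46 -0.53] grip 69.70935436728057 q6 0.8241211562635461
yaw z -71.1742207069973 down [ 0. -0. -1.] tool delta [-2.52  2.44 -4.14]
```

```bash
python3 -m handwheel '[{"grip":70,"tx":-2,"ty":0,"tz":-4,"wx":0,"wy":0,"wz":0},{"grip":70,"tx":0,"ty":0,"tz":0,"wx":0,"wy":0,"wz":0}]' 60
cat >> h.py <<'E'
def avg(n=6):
    P=[];F=[]
    for i in range(n):
        eyes.capture("wrist");s=sense();P.append(s["eef_pos"]);F.append(s["force"])
    print("avg pos",np.mean(P,0),"sd",np.std(P,0),"F",np.mean(F,0));return np.mean(P,0)
E
python3 - <<'E'
from h import *
np.set_printoptions(precision=2,suppress=True)
avg();go([508.5,-93.5,179])
w=eyes.capture("wrist")
im=w["pixels"].astype(int)
m=((im.max(2)<60)).astype(np.uint8);m[:, :235]=0;m[:,390:]=0;m[:325]=0;m[430:]=0
k,_=cv2.findContours(m,0,1);k=max(k,key=cv2.contourArea);print(cv2.boundingRect(k),cv2.fitEllipse(k))
E
```

```text
time_s: 2.58
eef_pos: [507.6, -92.8, 180.3]
ee_rot: [-0.116, 0.115, -0.697, 0.698]
force: [-0.4, 0.5, -0.0]
grip_width: 0.82
avg pos [507.36 -93.1  179.63] sd [0.08 0.11 0.23] F [ 0.51  0.16 -0.12]
t 2.8833 pos [507.28 -93.21 179.36] F [0.05 0.1  0.32] grip 69.75856913987161 q6 0.8327984720079794
yaw z -71.15898134820105 down [ 0. -0. -1.] tool delta [-1.06  0.36  0.67]
(271, 341, 95, 89) ((318.3481140136719, 386.7165222167969), (90.4471206665039, 95.01775360107422), 91.561767578125)
```

```bash
python3 -m handwheel '[{"grip":20,"tx":-1,"ty":1,"tz":0,"wx":0,"wy":0,"wz":0},{"grip":20,"tx":0,"ty":0,"tz":0,"wx":0,"wy":0,"wz":0},{"grip":20,"tx":0,"ty":0,"tz":0,"wx":0,"wy":0,"wz":0},{"grip":20,"tx":0,"ty":0,"tz":0,"wx":0,"wy":0,"wz":0},{"grip":20,"tx":0,"ty":0,"tz":0,"wx":0,"wy":0,"wz":0},{"grip":20,"tx":0,"ty":0,"tz":0,"wx":0,"wy":0,"wz":0}]' 60
python3 - <<'E'
from h import *
np.set_printoptions(precision=2,suppress=True)
avg();go([508.5,-93.5,179])
for n in ("wrist","side","scene"):
    w=eyes.capture(n);cv2.imwrite(f"pics/{n}3.png",w["pixels"][:,:,::-1])
a=cv2.imread("pics/scene3.png")[165:305,180:320];b=cv2.imread("pics/side3.png")[180:320,240:380]
cv2.imwrite("pics/z3.png",np.hstack([cv2.resize(x,(400,400),interpolation=2) for x in (a,b)]))
E
```

```text
time_s: 3.43
eef_pos: [508.2, -92.7, 178.4]
ee_rot: [0.116, -0.116, 0.698, -0.697]
force: [-0.6, 0.7, 2.1]
grip_width: 0.314
avg pos [508.17 -92.74 178.42] sd [0.01 0.01 0.01] F [-1.24  1.98  3.25]
t 3.7333 pos [508.14 -92.73 178.41] F [-2.54  1.99  4.12] grip 26.751004508511997 q6 0.8341950385504413
yaw z -71.15953383255636 down [-0.  0. -1.] tool delta [-0.09 -0.59  0.85]
```

View pics/z3.png

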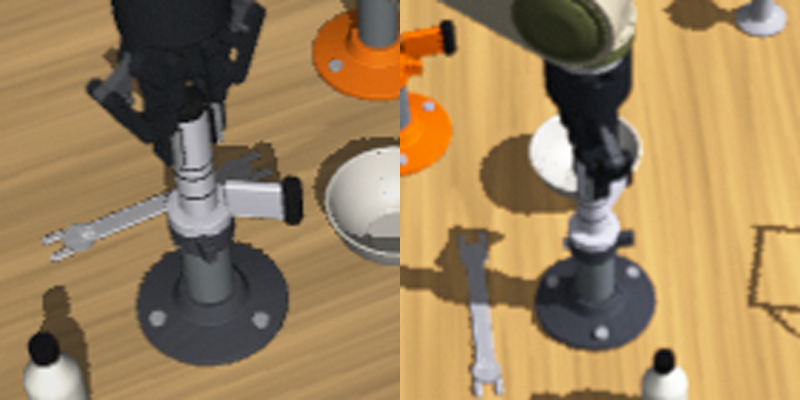

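View pics/wrist3.png

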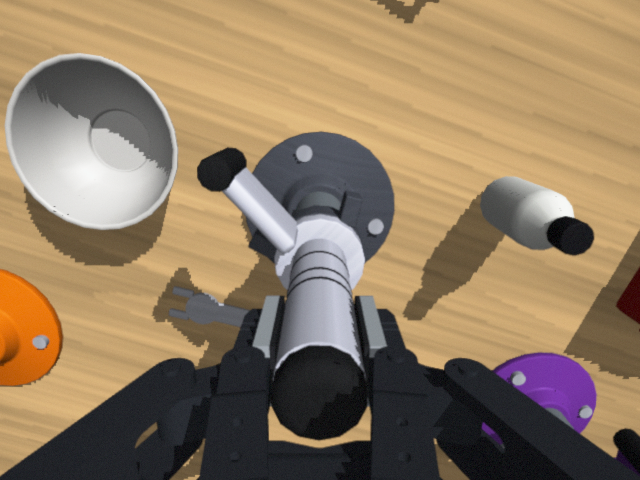

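Post is gripped; in the wrist view the close-set rings are at about (318,270) and (318,283), with the single ring at (317,243). I'll push down 45 mm.

```bash
python3 -m handwheel '[{"grip":20,"tx":0,"ty":8,"tz":0,"wx":0,"wy":0,"wz":0},{"grip":20,"tx":0,"ty":8,"tz":0,"wx":0,"wy":0,"wz":0},{"grip":20,"tx":0,"ty":8,"tz":0,"wx":0,"wy":0,"wz":0},{"grip":20,"tx":0,"ty":8,"tz":0,"wx":0,"wy":0,"wz":0},{"grip":20,"tx":0,"ty":8,"tz":0,"wx":0,"wy":0,"wz":0},{"grip":20,"tx":0,"ty":4,"tz":0,"wx":0,"wy":0,"wz":0},{"grip":20,"tx":0,"ty":0,"tz":0,"wx":0,"wy":0,"wz":0},{"grip":20,"tx":0,"ty":0,"tz":0,"wx":0,"wy":0,"wz":0},{"grip":20,"tx":0,"ty":0,"tz":0,"wx":0,"wy":0,"wz":0}]' 60
python3 - <<'E'
from h import *
np.set_printoptions(precision=2,suppress=True)
avg();go([508.5,-93.5,134])
for n in ("wrist","side","scene"):
    w=eyes.capture(n);cv2.imwrite(f"pics/{n}4.png",w["pixels"][:,:,::-1])
a=cv2.imread("pics/scene4.png")[165:305,180:320];b=cv2.imread("pics/side4.png")[180:320,240:380]
cv2.imwrite("pics/z4.png",np.hstack([cv2.resize(x,(400,400),interpolation=2) for x in (a,b)]))
b=cv2.imread("pics/wrist4.png")[100:400,180:460];cv2.imwrite("pics/zw4.png",cv2.resize(b,None,fx=2,fy=2,interpolation=2))
E
```

```text
time_s: 4.63
eef_pos: [508.2, -92.8, 134.6]
ee_rot: [0.116, -0.116, 0.698, -0.698]
force: [-2.6, 3.3, 7.6]
grip_width: 0.311
avg pos [508.21 -92.77 134.67] sd [0.01 0.01 0.01] F [-2.88  3.17  8.05]
t 4.9333 pos [508.21 -92.77 134.67] F [-2.98  3.01  7.62] grip 26.81035762723175 q6 0.8341777475494406
yaw z -71.15744698121266 down [ 0.  0. -1.] tool delta [-0.04  0.67  0.79]
```

View pics/z4.png

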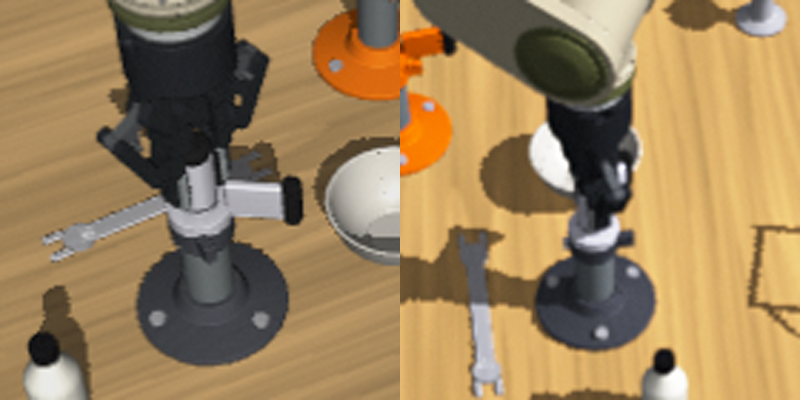

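View pics/zw4.png

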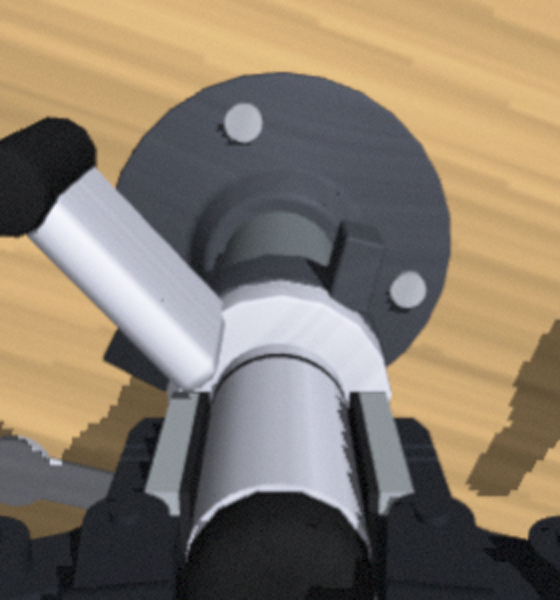

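```bash
python3 - <<'E'
from h import *
np.set_printoptions(precision=1,suppress=True)
w=eyes.capture("wrist");R=w["R"];C=-R.T@w["t"];print("cam",C)
A=np.array([508.3,-93]);
d=C[:2]-A;d/=np.linalg.norm(d);p=A+14*d
for z in (122,126,128,132,173,185):
    u=proj(w,[[*p,z]])[0];print(z,u,"zoom",(u-[180,100])*2)
u=proj(w,[[*(A+24*d),122]])[0];print("ring edge",(u-[180,100])*2)
b=cv2.imread("pics/wrist4.png")[255:305,280:360];cv2.imwrite("pics/zr4.png",cv2.resize(b,(800,500),interpolation=cv2.INTER_CUBIC))
E
```

```text
cam [581.9 -67.4 277.2]
122 [320.3 267.8] zoom [280.7 335.7]
126 [320.4 271.6] zoom [280.7 343.3]
128 [320.4 273.6] zoom [280.7 347.2]
132 [320.4 277.7] zoom [280.8 355.4]
173 [320.7 334.5] zoom [281.4 469.1]
185 [320.8 358.9] zoom [281.7 517.8]
ring edge [280.4 289.6]
```

View pics/zr4.png

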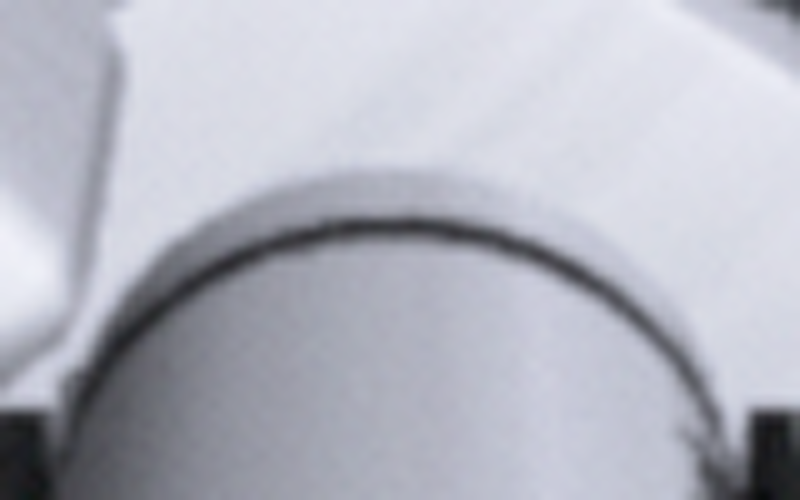

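Height now reads about +1 mm from both the wrist image (upper ring about 6 mm above the face, 5 expected) and the TCP drop, and 8 N matches the spring at the mark. Next I'll turn the gripper clockwise.

```bash
python3 -m handwheel '[{"grip":20,"tx":0,"ty":1,"tz":0,"wx":0,"wy":0.06,"wz":0},{"grip":20,"tx":0,"ty":0,"tz":0,"wx":0,"wy":0.08,"wz":0},{"grip":20,"tx":0,"ty":0,"tz":0,"wx":0,"wy":0.08,"wz":0},{"grip":20,"tx":0,"ty":0,"tz":0,"wx":0,"wy":0.08,"wz":0},{"grip":20,"tx":0,"ty":0,"tz":0,"wx":0,"wy":0.08,"wz":0},{"grip":20,"tx":0,"ty":0,"tz":0,"wx":0,"wy":0.08,"wz":0},{"grip":20,"tx":0,"ty":0,"tz":0,"wx":0,"wy":0,"wz":0}]' 60
python3 - <<'E'
from h import *
np.set_printoptions(precision=2,suppress=True)
avg();go([508.2,-92.8,133.7]);print(sense()["wrist_torque"])
for n in ("wrist","scene"):
    w=eyes.capture(n);cv2.imwrite(f"pics/{n}5.png",w["pixels"][:,:,::-1])
a=cv2.imread("pics/scene5.png")[165:305,180:320];b=cv2.imread("pics/wrist5.png")[100:400,140:440]
cv2.imwrite("pics/z5.png",np.hstack([cv2.resize(x,(400,400),interpolation=2) for x in (a,b)]))
E
```

```text
time_s: 5.72
eef_pos: [508.2, -92.9, 133.8]
ee_rot: [0.048, -0.048, -0.705, 0.706]
force: [-2.5, 2.5, 8.7]
grip_width: 0.314
avg pos [508.2  -92.89 133.77] sd [0.01 0.01 0.01] F [-3.62  3.12  8.53]
t 6.0167 pos [508.19 -92.89 133.75] F [-3.58  3.49  9.46] grip 26.66944367536693 q6 1.294075528350133
yaw z -97.50759758086348 down [ 0. -0. -1.] tool delta [-0.    0.05 -0.09]
[0.6  0.58 0.07]
```

View pics/z5.png

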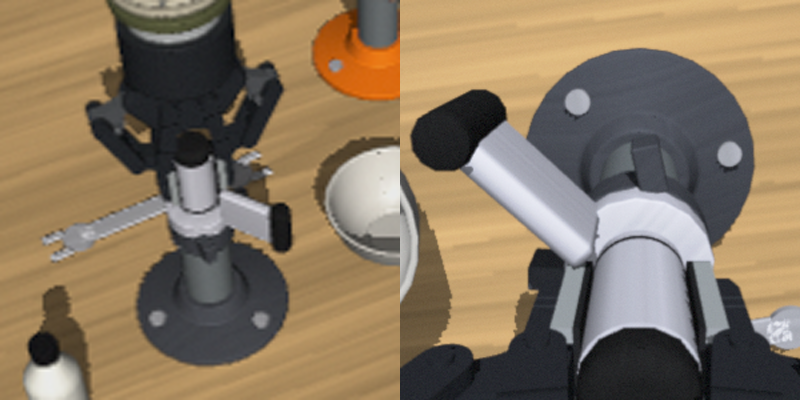

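The finger is pushing the lever (barrel moved from scene (282,235) to about (278,243)). I'll keep turning.

```bash
python3 -m handwheel '[{"grip":20,"tx":0,"ty":0,"tz":0,"wx":0,"wy":0.06,"wz":0},{"grip":20,"tx":0,"ty":0,"tz":0,"wx":0,"wy":0.06,"wz":0},{"grip":20,"tx":0,"ty":0,"tz":0,"wx":0,"wy":0.06,"wz":0},{"grip":20,"tx":0,"ty":0,"tz":0,"wx":0,"wy":0,"wz":0}]' 60
python3 - <<'E'
from h import *
np.set_printoptions(precision=2,suppress=True)
avg(4);go([508.2,-92.8,133.7]);print(sense()["wrist_torque"])
for n in ("wrist","scene"):
    w=eyes.capture(n);cv2.imwrite(f"pics/{n}6.png",w["pixels"][:,:,::-1])
a=cv2.imread("pics/scene6.png")[165:305,180:320];b=cv2.imread("pics/wrist6.png")[100:400,140:440]
cv2.imwrite("pics/z6.png",np.hstack([cv2.resize(x,(400,400),interpolation=2) for x in (a,b)]))
E
```

```text
time_s: 6.45
eef_pos: [508.2, -92.9, 133.8]
ee_rot: [0.111, -0.111, -0.698, 0.698]
force: [-3.3, 2.6, 9.0]
grip_width: 0.315
avg pos [508.19 -92.92 133.78] sd [0.01 0.01 0.01] F [-3.61  2.21  8.89]
t 6.65 pos [508.18 -92.92 133.79] F [-3.71  2.34  8.93] grip 26.55690983614355 q6 1.4740537799590794
yaw z -107.81707852738356 down [ 0. -0. -1.] tool delta [ 0.02  0.09 -0.12]
[0.46 0.63 0.05]
```

View pics/z6.png

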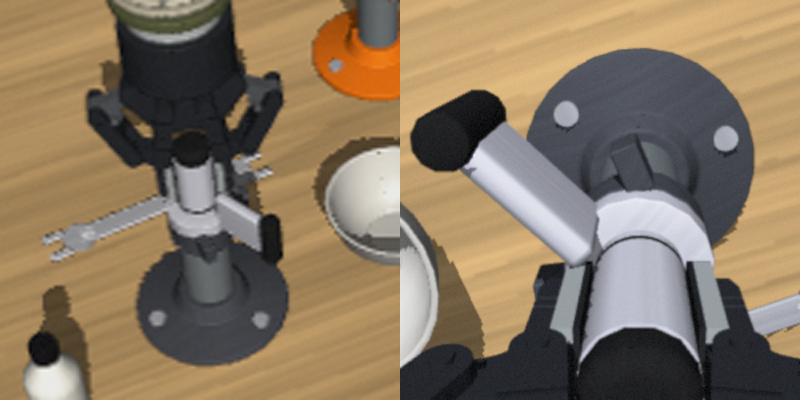

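```bash
python3 -m handwheel '[{"grip":20,"tx":0,"ty":0,"tz":0,"wx":0,"wy":0.06,"wz":0},{"grip":20,"tx":0,"ty":0,"tz":0,"wx":0,"wy":0.06,"wz":0},{"grip":20,"tx":0,"ty":0,"tz":0,"wx":0,"wy":0.06,"wz":0},{"grip":20,"tx":0,"ty":0,"tz":0,"wx":0,"wy":0,"wz":0}]' 60
python3 - <<'E'
from h import *
np.set_printoptions(precision=2,suppress=True)
avg(4);go([508.2,-92.8,133.7]);print(sense()["wrist_torque"])
for n in ("wrist","scene"):
    w=eyes.capture(n);cv2.imwrite(f"pics/{n}7.png",w["pixels"][:,:,::-1])
a=cv2.imread("pics/scene7.png")[165:305,180:320];b=cv2.imread("pics/wrist7.png")[100:400,140:440]
cv2.imwrite("pics/z7.png",np.hstack([cv2.resize(x,(400,400),interpolation=2) for x in (a,b)]))
E
```

```text
time_s: 7.08
eef_pos: [508.2, -92.9, 133.8]
ee_rot: [0.173, -0.173, -0.686, 0.686]
force: [-3.8, 2.1, 9.1]
grip_width: 0.312
avg pos [508.17 -92.96 133.79] sd [0.   0.   0.01] F [-3.96  2.54  8.58]
t 7.2833 pos [508.17 -92.96 133.8 ] F [-3.3   2.5   8.94] grip 26.79866464385291 q6 1.654082402903482
yaw z -118.13282769253635 down [ 0. -0. -1.] tool delta [ 0.05  0.1  -0.16]
[0.4  0.63 0.1 ]
```

View pics/z7.png

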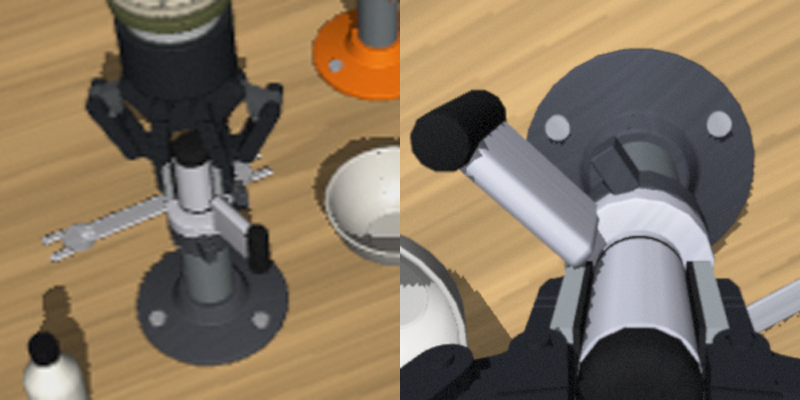

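```bash
python3 -m handwheel '[{"grip":20,"tx":0,"ty":0,"tz":0,"wx":0,"wy":0.05,"wz":0},{"grip":20,"tx":0,"ty":0,"tz":0,"wx":0,"wy":0.05,"wz":0},{"grip":20,"tx":0,"ty":0,"tz":0,"wx":0,"wy":0.05,"wz":0},{"grip":20,"tx":0,"ty":0,"tz":0,"wx":0,"wy":0,"wz":0}]' 60
python3 - <<'E'
from h import *
np.set_printoptions(precision=2,suppress=True)
avg(4);go([508.2,-92.8,133.7]);print(sense()["wrist_torque"])
for n in ("wrist","scene"):
    w=eyes.capture(n);cv2.imwrite(f"pics/{n}8.png",w["pixels"][:,:,::-1])
a=cv2.imread("pics/scene8.png")[165:305,180:320];b=cv2.imread("pics/wrist8.png")[100:400,140:440]
cv2.imwrite("pics/z8.png",np.hstack([cv2.resize(x,(400,400),interpolation=2) for x in (a,b)]))
E
```

```text
time_s: 7.72
eef_pos: [508.1, -93.0, 133.8]
ee_rot: [0.224, -0.224, -0.671, 0.671]
force: [-4.2, 1.7, 8.5]
grip_width: 0.313
avg pos [508.15 -92.99 133.79] sd [0.01 0.01 0.01] F [-3.92  2.59  7.88]
t 7.9167 pos [508.15 -92.98 133.79] F [-3.8   3.1   7.97] grip 26.27894941791532 q6 1.8040489660371983
yaw z -126.72390823052183 down [ 0. -0. -1.] tool delta [ 0.07  0.09 -0.17]
[0.37 0.67 0.06]
```

View pics/z8.png

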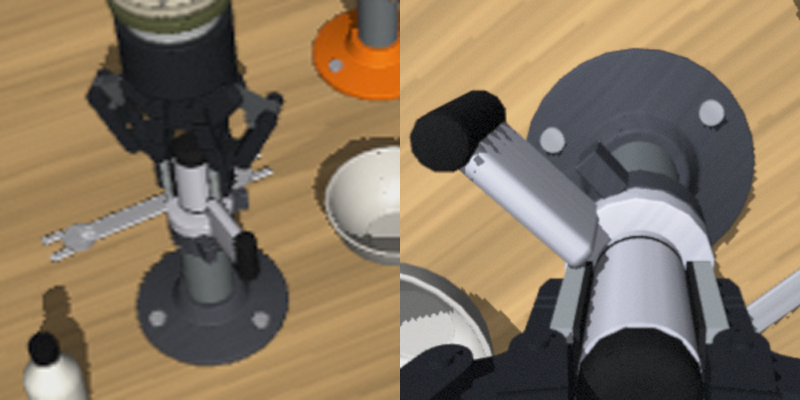

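```bash
for i in 1; do :; done; python3 -m handwheel '[{"grip":20,"tx":0,"ty":0,"tz":0,"wx":0,"wy":0.03,"wz":0},{"grip":20,"tx":0,"ty":0,"tz":0,"wx":0,"wy":0.03,"wz":0},{"grip":20,"tx":0,"ty":0,"tz":0,"wx":0,"wy":0.03,"wz":0},{"grip":20,"tx":0,"ty":0,"tz":0,"wx":0,"wy":0,"wz":0}]' 60
python3 - <<'E'
from h import *
np.set_printoptions(precision=2,suppress=True)
avg(4);go([508.2,-92.8,133.7]);print(sense()["wrist_torque"])
for n in ("wrist","scene"):
    w=eyes.capture(n);cv2.imwrite(f"pics/{n}9.png",w["pixels"][:,:,::-1])
a=cv2.imread("pics/scene9.png")[165:305,180:320];b=cv2.imread("pics/wrist9.png")[100:400,140:440]
cv2.imwrite("pics/z9.png",np.hstack([cv2.resize(x,(400,400),interpolation=2) for x in (a,b)]))
E
```

```text
time_s: 8.35
eef_pos: [508.1, -92.9, 133.8]
ee_rot: [0.253, -0.253, -0.66, 0.66]
force: [-4.0, 3.3, 9.0]
grip_width: 0.311
avg pos [508.1  -92.93 133.78] sd [0.01 0.01 0.01] F [-4.21  2.75  8.66]
t 8.55 pos [508.1  -92.91 133.77] F [-4.12  2.78  8.58] grip 26.923786417677427 q6 1.89389358395869
yaw z -131.86692348227675 down [-0. -0. -1.] tool delta [-0.    0.07 -0.15]
[0.41 0.63 0.11]
```

View pics/z9.png

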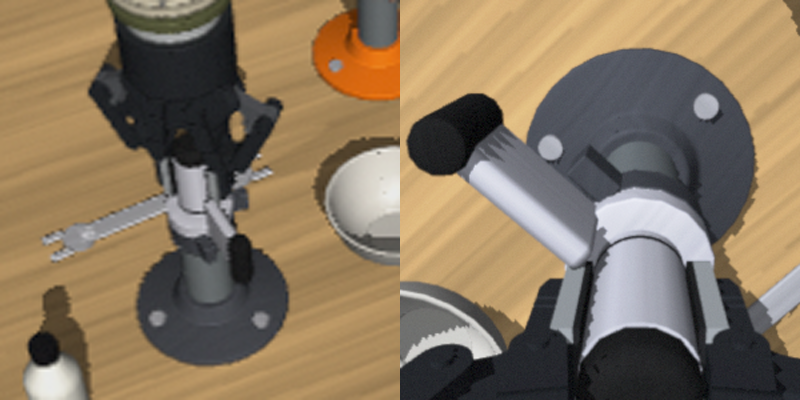

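```bash
python3 -m handwheel '[{"grip":20,"tx":0,"ty":0,"tz":0,"wx":0,"wy":0.025,"wz":0},{"grip":20,"tx":0,"ty":0,"tz":0,"wx":0,"wy":0.025,"wz":0},{"grip":20,"tx":0,"ty":0,"tz":0,"wx":0,"wy":0,"wz":0}]' 60
python3 - <<'E'
from h import *
np.set_printoptions(precision=2,suppress=True)
w9=eyes.capture("wrist")
avg(4);go([508.2,-92.8,133.7]);print(sense()["wrist_torque"])
for n in ("wrist","scene"):
    w=eyes.capture(n);cv2.imwrite(f"pics/{n}10.png",w["pixels"][:,:,::-1])
a=cv2.imread("pics/scene10.png")[165:305,180:320];b=cv2.imread("pics/wrist10.png")[100:400,140:440]
cv2.imwrite("pics/z10.png",np.hstack([cv2.resize(x,(400,400),interpolation=2) for x in (a,b)]))
# blade direction relative to gripper over the images (blade+barrel bounding)
for i in (5,6,7,8,9,10):
    im=cv2.imread(f"pics/wrist{i}.png").astype(int)[150:250,140:230]
    m=(im.max(2)<60).astype(np.uint8);k,_=cv2.findContours(m,0,1);k=max(k,key=cv2.contourArea);M=cv2.moments(k)
    print(i,M["m10"]/M["m00"]+140,M["m01"]/M["m00"]+150)
E
```

```text
time_s: 8.9
eef_pos: [508.0, -92.7, 133.8]
ee_rot: [0.269, -0.269, -0.654, 0.654]
force: [-4.2, 3.6, 9.9]
grip_width: 0.321
avg pos [508.03 -92.69 133.8 ] sd [0.01 0.01 0.01] F [-4.44  4.06  9.27]
t 9.15 pos [508.02 -92.67 133.79] F [-4.98  3.86  9.8 ] grip 26.53377586173981 q6 1.9433295016532415
yaw z -134.68189055094354 down [-0. -0. -1.] tool delta [-0.21  0.09 -0.03]
[0.69 0.81 0.5 ]
5 181.84576830351477 196.96358330161146
6 181.6898854961832 197.28969465648856
7 181.8628491973202 197.37163443306787
8 181.69612491307922 197.58707882925597
9 179.39286162338476 200.12325931501692
10 174.16638550452984 205.96301155888784
```

View pics/z10.png

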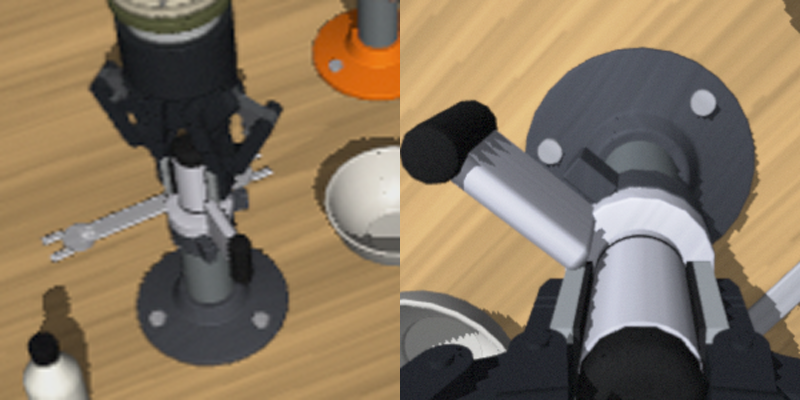

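Stop reached: the barrel no longer moves in the scene view (about (264,255)) while the gripper turns, and the wrist z torque rose from 0.1 to 0.5 N m. Checking lever angle and height.

```bash
python3 - <<'E'
from h import *
np.set_printoptions(precision=1,suppress=True)
s=eyes.capture("scene");cv2.imwrite("pics/s11.png",s["pixels"][:,:,::-1])
w=eyes.capture("wrist");cv2.imwrite("pics/w11.png",w["pixels"][:,:,::-1])
a=cv2.imread("pics/s11.png")[225:275,235:295];b=cv2.imread("pics/w11.png")[255:305,280:360]
cv2.imwrite("pics/z11.png",np.vstack([cv2.resize(a,(360,300),interpolation=2),np.zeros((5,360,3),np.uint8),cv2.resize(b,(360,225),interpolation=2)]))
bar=plane(w,(166,209),150);print("barrel wrist",bar,np.linalg.norm(bar[:2]-[508.5,-93]),np.degrees(np.arctan2(bar[1]+93,bar[0]-508.5)))
A=np.array([508.5,-93])
for th in(0,4,8,12,16,20,24):
    X=[*(A+68*np.array([np.cos(np.radians(th)),np.sin(np.radians(th))])),150];print(th,proj(s,[X])[0],proj(w,[X])[0])
E
```

```text
barrel wrist [574.9 -91.3 150. ] 66.41502874291662 1.5020805571263405
0 [261.  250.5] [165.5 201.8]
4 [263.2 249.7] [156.6 212.3]
8 [265.3 248.7] [148.8 223.3]
12 [267.4 247.6] [142.  234.7]
16 [269.3 246.4] [136.3 246.4]
20 [271.2 245.1] [131.6 258.3]
24 [272.9 243.7] [127.9 270.4]
```

View pics/z11.png

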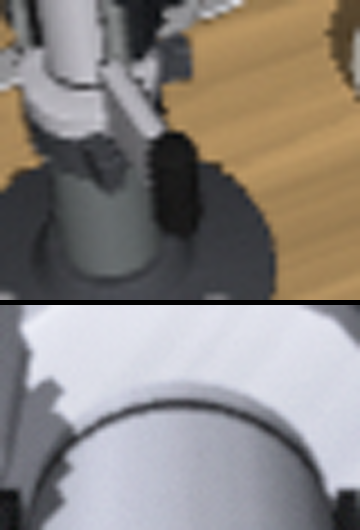

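```bash
python3 - <<'E'
from h import *
from rig import ctrl
go([508,-92.7,133.8]);print(sense()["wrist_torque"]);print(ctrl.finish_job())
E
```

```text
t 9.35 pos [508.02013385 -92.68654968 133.7720211 ] F [-3.49834108  3.38267282  8.84371473] grip 26.50997543293604 q6 1.9433369972112187
yaw z -134.68804576814443 down [-4.15155431e-04 -4.14496355e-05 -9.99999913e-01] tool delta [ 0.00486263 -0.02796998  0.02373051]
[0.67862941 0.80233409 0.48035434]
the job is handed in; nothing more can be done
None
```

I gripped the post with a 60 N grip, pushed it down about 45 mm to the close-set rings, and turned the gripper clockwise until the finger drove the lever onto its stop. I handed the job in at 9.35 s with the post still held; no verdict is reported.

- **Height:** the upper ring showed about 5 mm above the locking ring's top face, so the mark is within about 1 mm of the wanted height. The upward force of 8–9 N fits the spring at the mark.
- **Lever:** it stopped moving in the scene view and against the lug while the gripper kept turning, and the wrist torque about the vertical rose from 0.1 to about 0.5 N m.
- **Lever angle:** it ended pointing about 1.5–3° from world x, after starting at about 61°. That is roughly 1.0 rad of swing, a degree or two over the stated 1.0 rad maximum, which is within my measuring error.
- **Grip:** the fingers were still closed on the post, reading 26.5 mm on a 28 mm post (reading bias).
- **Other things on the ledge:** nothing was seen to be touched, but I did not measure their positions again at the end.
- **Along the way:** the first move command was refused because every row needs all its fields, and nothing moved. After the descent the fingers were about 5 mm off centre, and I corrected that before gripping.

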